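# Lean a half-hull plaque on the easel

## Task

Take the half-hull plaque (the board with half of a ship's hull on its face) out of the slotted rack and lean it on the sloped easel for the apprentice across the bench: foot on the ledge behind the lip, back flat against the sloping board, hull facing outward and right way up, about in the middle of the ledge. Set it down rather than dropping it, disturb nothing else on the bench, and let go so that it stays leaning by itself.

Things in the scene. Friction and masses are not known exactly. Their poses are not given: they have to be found in the camera images.
- plaque: Half-hull plaque, about 0.2 to 0.3 kg: brown board 14 mm thick (x), 150 wide (y), 130 high (z), with a dark half hull on its front (+x) face. Origin: centre of the board's underside. Hull 128 mm long, 40 to 82 mm above the underside, standing out up to 24 mm; above it both faces are bare, for gripping across the 14 mm. Starts upright in a rack slot, front roughly to world +x, away from the robot.
- blank: Plain brown board without a hull, 14 mm thick (x), 150 mm wide (y), 100 mm high (z), upright in the other slot of the rack. Origin: centre of its underside. To be left there.
- rack: Fixed light wooden rack, 150 mm (x) by 180 mm (y), 36 mm high; origin at the centre of its underside. Two slots run along its y at x = -40 and x = +40 mm, each 17 mm wide and 24 mm deep, with a floor 12 mm above the bench. Which slot holds which board varies.
- easel: Fixed wooden easel, 130 mm (x) by 200 mm (y), about 115 mm high; origin at the centre of its underside, on the bench. Its front is its +x side, roughly world +x, away from the robot. It carries the sloping board and ledge (backstop). Rack and easel may change sides between left and right.
- backstop: The easel's sloping board and ledge, leaning back 20 degrees, top towards the robot. Origin: middle of the inner corner of face and ledge, 34 mm above the bench; z up the slope, x out of the face, y along the ledge. Face 200 mm wide, 80 mm up the slope; ledge square to it, 28 mm deep to a lip 10 mm high, 6 thick. A plaque in place has its origin at x = 7 mm, z = 0 here, and tops the face by 50 mm.
- screwdriver: Screwdriver with a dark handle, 200 mm long, lying along its x, bystander; origin at the middle of its underside.
- hammer: Hammer 260 mm long with a wooden handle, lying along its x, bystander; origin at the middle of its underside.
- plane: Small dark steel hand plane, 160 x 48 mm, 60 mm high, bystander; origin at the centre of its sole.
- boat: Wooden boat hull model, 190 mm long (y), 56 mm wide, 62 mm high, bystander; origin under its middle.
- glue: White glue bottle with black cap, 56 mm diameter, 150 mm high, standing, bystander; origin under its middle.
- sander: Cork sanding block, 112 x 62 mm, 32 mm high, bystander; origin under its middle.
- plaque_top (a point): Middle of the plaque's top edge, 130 mm above its underside.
- plaque_hull (a point): Middle of the half hull's outermost part, 31 mm in front (+x) of the plaque's mid-plane, 75 mm above its underside.
Mind the look-alikes: they are no part of the job. Leave any purple look-alike of the plaque alone.

How it is judged:
By the outcome, as a careful person would: the job done as asked, in the order asked, and still so for the second after the job is handed in, with the robot touching nothing.
It also fails if it takes over 45 s, if anything falls off the work surface, if the arm or the gripper's body presses on something with over 40 N, if the wrist force passes 120 N, or if a joint passes its speed limit or range.

## Robot

A 6-joint arm with a two-finger parallel gripper is mounted at the origin on the work surface. World frame = base frame: x ahead of the robot, y to its left, z up, the work surface at z = 0. Lengths are in mm, angles in rad, forces in N, time in s.
With the tool pointing down it reaches from about 350 to 975 mm from the base axis. Payload 7.1 kg.
Tool frame: the origin (TCP) lies on the centre line of the jaws, within the pads' length; the fingertips stand 17 mm ahead of it and the grasp point (between the pads) lies 2 mm behind it; z points along the fingers, y is the direction in which the jaws open and shut (so a half turn about z gives the same grasp; the last joint's range is limited). The gripper opens to 88 mm and grips with 3 to 60 N. Pads are 20 mm wide; open, the fingers measure 115 mm over their backs; the gripper's body (75 mm by 178 mm) begins 61 mm behind the grasp point.
Start: joints at [1.17, 0.423, 1.63, -0, 1.089, -0.019], TCP at [232.837, 579.993, 239.675] pointing down, gripper open.
Joint ranges: [-3, 3], [-0.9, 2.11], [0.09, 2.58], [-1.31, 4.45], [0.11, 2.69], [-2.54, 2.54]. Speed limits (rad/s): [2.39, 2.39, 3.01, 3.14, 3.14, 3.14].

## Interface

Orientations are given as a rotation vector (axis times angle).
In Python, from workcell import ctrl, imaging, workorder gives the robot as it stands. The module is installed in compiled form; this text tells all that it offers.
- The arm moves only by the shell command python3 -m crank 'ROWS' [OPENING]. ROWS is JSON, a list of rows, each an object with "travel": the shift along the tool's x, y, z as a fraction of full scale, a list of three; "turn": the turn about the tool's z as a fraction of full scale. In form: [{"travel": [dx, dy, dz], "turn": turn}, ...]. A call has 1 to 20 rows; each row shifts and turns the pose as measured when the row begins, along the tool's axes as they then stand; what a row does not reach is not made up. Full scale, the value 1, is 5 cm for a shift and 0.1 rad for a turn. A row lasts 1/10 s, in which the tool goes at most 50 mm and 8.59 degrees, less where a joint would pass 70% of its speed; a pose out of reach is approached as far as the arm can. A call with a number of a shift or a turn outside -1 to 1 is refused whole. A call with a gripper value outside its range is refused whole. OPENING is the gripper command: -1 is shut, 1 is fully open, values between are in proportion, set as the call begins (- or left out, the last holds). The fingers move at their own pace and stop on an object; the grip force is fixed at half the most. Time passes only in rows, so rows that do not move let the fingers close. It gives the time, the measured TCP pose, the force and the opening at its end, in the units of the state.
- ctrl.get_obs(): the state, without advancing time (a new reading comes with each control period).
- imaging.get_image(name): name is "scene" or "top" or "wrist"; returns the picture (480x640x3 uint8, blue, green, red); there is no depth.
- imaging.camera_info(name): a dict with "camera_matrix" (3x3 intrinsics, pixels), "k1" (the pictures are not rectified: a ray, as slopes to the right and down, at radius r is drawn at 1 + k1 r^2 times it, then the intrinsics apply), "rvec" (rotation vector, rad) and "tvec" (3), from world to camera coordinates, as OpenCV has them. Camera axes: x right, y down, z forward; pixel columns grow to the right and rows downward; lengths in mm; the calibration is good to about 2 mm. A picture is of the moment at which its call begins: read the wrist's pose just before it. camera_info takes no time and is no camera call; for the wrist camera it gives the pose at the moment of the call.
- workorder.close_job(): hands the job in, once; it reports no verdict.
The state is a dict: "t": time; "qpos": joint angles; "qvel": joint speeds; "joint_torque": joint torques, N m; "ee_pos": TCP position; "orientation": TCP orientation; "ft_force": force on the tool from outside, world axes, zero at the start; "moment": the same for the moment, N m; "width": finger opening in mm.
Only numpy, scipy, OpenCV 4.12 (cv2) and the standard library are available. Lean on these libraries where they do the work, as an engineer would, in place of code of your own. Each camera call takes 0.05 s, during which the arm holds its last target.

## Working session

There is one attempt and no reset: what is moved stays moved. The work goes in short steps, Python scripts to look and compute and a shell command to move; the robot and the scene stay as the last step left them, time stands still between calls to the robot, and variables do not carry over. Pictures are saved under pics/ and viewed, and the job is handed in when it is done.

```bash
mkdir -p pics; python3 - <<'E'
from workcell import ctrl, imaging
import cv2
o=ctrl.get_obs(); print({k:o[k] for k in('t','ee_pos','orientation','width','ft_force')})
for n in('scene','top','wrist'):
    i=imaging.camera_info(n); print(n,i)
    cv2.imwrite(f'pics/{n}0.png',imaging.get_image(n))
E
```

```text
{'t': 0.0, 'ee_pos': array([232.64154802, 579.53314515, 238.9067759 ]), 'orientation': array([-5.96131004e-01, -3.08416610e+00,  2.32847980e-03]), 'width': 87.79575703803685, 'ft_force': array([-0.59626404,  0.3803627 ,  0.6264913 ])}
scene {'camera_matrix': array([[566.27964578,   0.        , 312.91123038],
       [  0.        , 566.27964578, 235.09665868],
       [  0.        ,   0.        ,   1.        ]]), 'k1': -0.049104373600991943, 'rvec': array([ 2.23349717,  0.70102583, -0.3078458 ]), 'tvec': array([-420.74219991, -142.0323429 , 1645.65044155])}
top {'camera_matrix': array([[529.15538964,   0.        , 324.17601028],
       [  0.        , 529.15538964, 241.21104256],
       [  0.        ,   0.        ,   1.        ]]), 'k1': -0.11998379111816154, 'rvec': array([ 2.16529797, -2.12179106,  0.16783263]), 'tvec': array([  -2.04014471,  526.03472877, 1639.44930747])}
wrist {'camera_matrix': array([[400.95153675,   0.        , 315.0989989 ],
       [  0.        , 400.95153675, 242.3233037 ],
       [  0.        ,   0.        ,   1.        ]]), 'k1': 0.020468852271978456, 'rvec': array([-2.42992271, -1.6427011 , -0.19825374]), 'tvec': array([-622.72510224,  -29.51516209,  389.31998277])}
```

View pics/scene0.png

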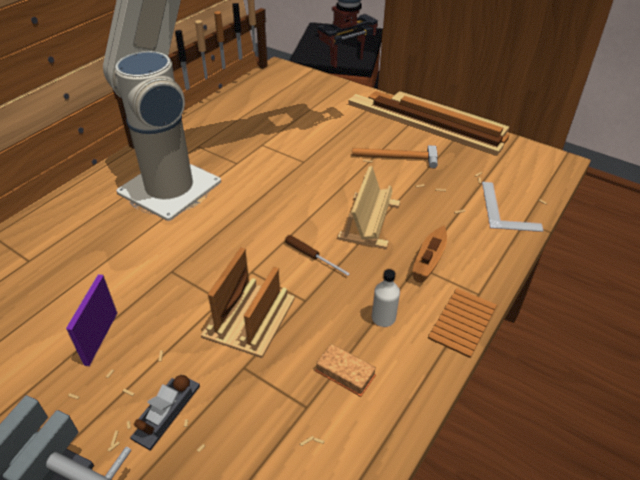

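View pics/top0.png

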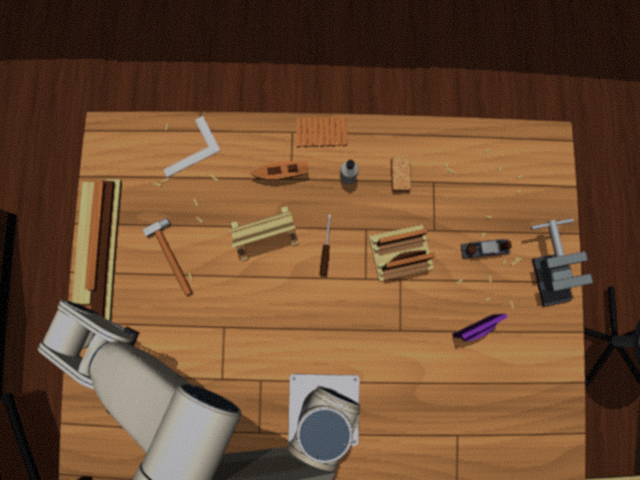

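View pics/wrist0.png

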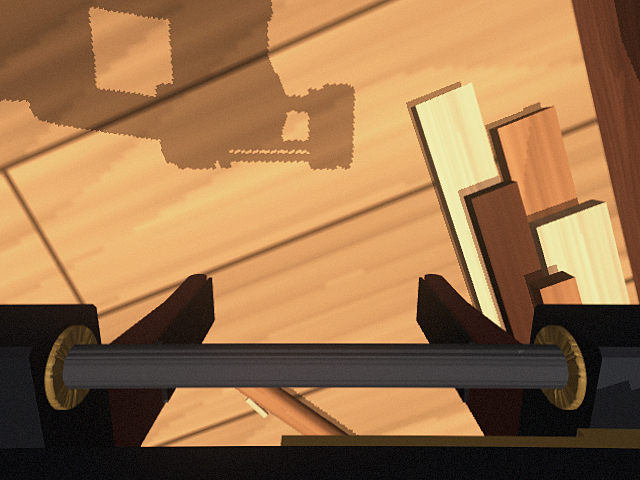

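The top view shows the easel at about (263,232) and the rack at about (402,252). In the scene view the taller, dark-hulled board (228,287) is the plaque, in the rack slot nearer the robot. The blank (263,305) is in the front slot, and the purple look-alike is away on the right. Next I'll get rough positions by casting rays.

```bash
cat > h.py <<'E'
import numpy as np, cv2
from workcell import ctrl, imaging
def ray(info,px):
    K=info['camera_matrix'];k1=float(info['k1'])
    p=cv2.undistortPoints(np.array(px,float).reshape(-1,1,2),K,np.array([k1,0,0,0.]))[:,0]
    R=cv2.Rodrigues(np.array(info['rvec']))[0];t=np.array(info['tvec']).ravel()
    return -R.T@t,(R.T@np.c_[p,np.ones(len(p))].T).T
def plane(info,px,z):
    c,d=ray(info,px); return c+d*((z-c[2])/d[:,2])[:,None]
def proj(info,P):
    return cv2.projectPoints(np.array(P,float).reshape(-1,1,3),np.array(info['rvec']),np.array(info['tvec']),info['camera_matrix'],np.array([float(info['k1']),0,0,0]))[0][:,0]
E
python3 - <<'E'
from h import *
i=imaging.camera_info('top')
print('plaque top ends',plane(i,[(382,267),(432,260)],142))
print('rack corners top',plane(i,[(370,237),(425,227),(433,272),(380,279)],36))
print('easel ',plane(i,[(233,238),(294,225)],60))
R=cv2.Rodrigues(ctrl.get_obs()['orientation'])[0];print(R)
im=cv2.imread('pics/top0.png')
c=im[200:300,220:445];cv2.imwrite('pics/crop0.png',cv2.resize(c,None,fx=3.5,fy=3.5,interpolation=cv2.INTER_CUBIC))
E
```

```text
plaque top ends [[ 436.52240508 -164.06304512  142.        ]
 [ 460.28074661 -313.74929011  142.        ]]
rack corners top [[ 543.23512566 -137.27857533   36.        ]
 [ 579.51326976 -314.35669398   36.        ]
 [ 434.88517751 -338.7790424    36.        ]
 [ 409.63879265 -169.89580694   36.        ]]
easel  [[527.21116922 295.83535567  60.        ]
 [572.64453016 104.80055401  60.        ]]
[[-9.27972395e-01  3.72648656e-01 -4.61439313e-04]
 [ 3.72648940e-01  9.27971779e-01 -1.07009784e-03]
 [ 2.94321397e-05 -1.16497612e-03 -9.99999321e-01]]
```

View pics/crop0.png

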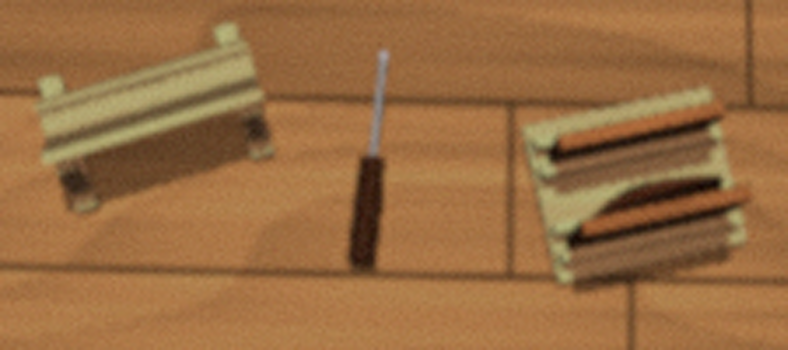

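```bash
python3 - <<'E'
from h import *
o=ctrl.get_obs();i=imaging.camera_info('wrist')
R=cv2.Rodrigues(o['orientation'])[0];c,d=ray(i,[(320,240),(320,120),(420,240)])
print('cam in tool',R.T@(c-o['ee_pos']),'dirs tool',d@R)
# target over easel: keep tool y at 14deg 
t=np.array([470,190,300])-o['ee_pos'];print('travel tool mm',R.T@t)
E
```

```text
cam in tool [  64.70781847   -1.34322119 -144.97385485] dirs tool [[-0.23469454  0.01188998  0.97209058]
 [ 0.05526087  0.01191057  1.04387533]
 [-0.23475778  0.26093149  0.97216068]]
travel tool mm [-365.39690809 -273.20367576  -60.59632226]
```

```bash
python3 -m crank '[{"travel":[-0.56,-0.41,-0.1],"turn":0},{"travel":[-0.56,-0.41,-0.1],"turn":0},{"travel":[-0.56,-0.41,-0.1],"turn":0},{"travel":[-0.56,-0.41,-0.1],"turn":0},{"travel":[-0.56,-0.41,-0.1],"turn":0},{"travel":[-0.56,-0.41,-0.1],"turn":0},{"travel":[-0.56,-0.41,-0.1],"turn":0},{"travel":[-0.56,-0.41,-0.1],"turn":0},{"travel":[-0.56,-0.41,-0.1],"turn":0},{"travel":[-0.56,-0.41,-0.1],"turn":0},{"travel":[-0.56,-0.41,-0.1],"turn":0},{"travel":[-0.56,-0.41,-0.1],"turn":0},{"travel":[-0.56,-0.41,-0.1],"turn":0},{"travel":[-0.56,-0.41,-0.1],"turn":0},{"travel":[-0.56,-0.41,-0.1],"turn":0},{"travel":[-0.56,-0.41,-0.1],"turn":0}]' 1
python3 -m crank '[{"travel":[0,0,0],"turn":0.9},{"travel":[0,0,0],"turn":0.9},{"travel":[0,0,0],"turn":0.9},{"travel":[0,0,0],"turn":0.9},{"travel":[0,0,0],"turn":0.9},{"travel":[0,0,0],"turn":0.9},{"travel":[0,0,0],"turn":0.9},{"travel":[0,0,0],"turn":0.9},{"travel":[0,0,0],"turn":0.9},{"travel":[0,0,0],"turn":0.9},{"travel":[0,0,0],"turn":0}]'
python3 - <<'E'
from h import *
import pickle
o=ctrl.get_obs();i=imaging.camera_info('wrist');im=imaging.get_image('wrist')
print(o['ee_pos'],cv2.Rodrigues(o['orientation'])[0],o['qpos'],o['t'])
cv2.imwrite('pics/easel1.png',im);pickle.dump((o,i),open('easel1.pkl','wb'))
E
```

```text
t: 1.75
ee_pos: [533.6, 92.2, 319.0]
orientation: [-0.584, -3.083, 0.008]
ft_force: [-0.4, -0.3, -0.6]
width: 87.9
t: 2.85
ee_pos: [534.5, 86.6, 316.9]
orientation: [-1.922, -2.481, 0.016]
ft_force: [-1.0, 0.3, -0.0]
width: 87.9
[534.45977973  86.56292934 316.88554526] [[-0.24958008  0.96831637 -0.00855557]
 [ 0.96834713  0.24953487 -0.00601492]
 [-0.00368943 -0.00978596 -0.99994531]] [ 0.14115698  0.21991934  1.73228515 -0.00510046  1.19870951 -0.10919684] 2.85
```

View pics/easel1.png

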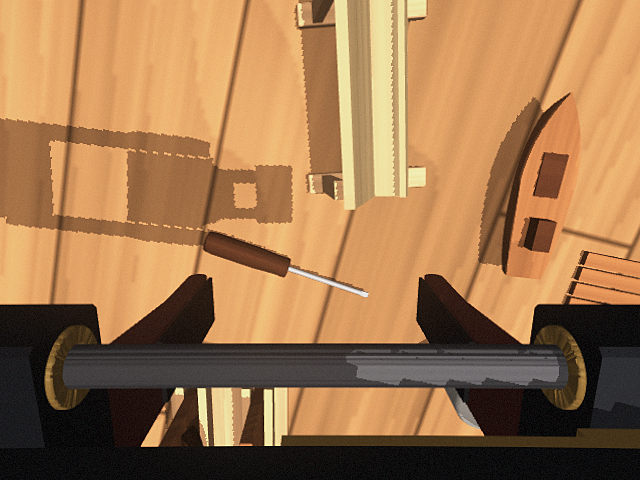

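The easel's near end is at (375,195), but its far end is cut off by the top of the frame. I'll shift along +tool x.

```bash
python3 -m crank '[{"travel":[0.5,0,-0.1],"turn":0},{"travel":[0.5,0,-0.1],"turn":0},{"travel":[0.5,0,-0.1],"turn":0},{"travel":[0.5,0,-0.1],"turn":0},{"travel":[0,0,0],"turn":0},{"travel":[0,0,0],"turn":0}]'
python3 - <<'E'
from h import *
import pickle
o=ctrl.get_obs();i=imaging.camera_info('wrist');im=imaging.get_image('wrist')
print(o['ee_pos'],o['t'])
cv2.imwrite('pics/easel2.png',im);pickle.dump((o,i),open('easel2.pkl','wb'))
cv2.imwrite('pics/easel2c.png',cv2.resize(im[0:290,240:480],None,fx=2,fy=2,interpolation=cv2.INTER_CUBIC))
E
```

```text
t: 3.5
ee_pos: [507.9, 185.6, 336.2]
orientation: [-1.902, -2.495, 0.018]
ft_force: [-0.1, 0.3, 0.6]
width: 87.9
[507.88442745 185.64846083 336.15137563] 3.5
```

View pics/easel2c.png

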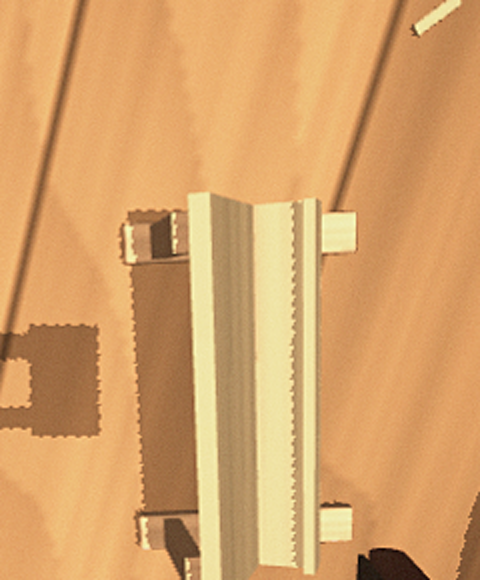

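```bash
python3 - <<'E'
from h import *
import pickle
o,i=pickle.load(open('easel2.pkl','rb'))
f=lambda a:[(240+x/2-.25,y/2-.25) for x,y in a]
s,c=np.sin(np.radians(20)),np.cos(np.radians(20))
for n,px,x,z in(('corner',[(253,203),(254,566)],0,0),('lipin',[(302,200),(303,571)],28,10),('lipout',[(320,200),(319,573)],34,10),('facetop',[(211,193),(218,577)],0,80)):
    h=34+x*s+z*c; off=x*c-z*s
    P=plane(i,f(px),h); u=P[0]-P[1];L=np.linalg.norm(u);u/=L
    nx=np.array([u[1],-u[0],0]) # outward +x
    m=P.mean(0)-nx*off
    print(n,P[:,:2].round(1).tolist(),'L',L.round(1),'yaw',np.degrees(np.arctan2(nx[1],nx[0])).round(2),'origin',m[:2].round(1))
    if n!='x': print('   ends', (P-nx*off)[:,:2].round(1).tolist())
E
```

```text
corner [[528.1, 300.1], [588.3, 107.1]] L 202.1 yaw 17.34 origin [558.2 203.6]
   ends [[528.1, 300.1], [588.3, 107.1]]
lipin [[549.8, 305.6], [611.6, 117.7]] L 197.9 yaw 18.2 origin [559.  204.5]
   ends [[528.1, 298.5], [589.9, 110.5]]
lipout [[558.2, 307.7], [620.0, 119.6]] L 198.0 yaw 18.19 origin [562.  204.7]
   ends [[531.1, 298.8], [592.9, 110.7]]
facetop [[503.1, 290.4], [556.8, 120.6]] L 178.1 yaw 17.53 origin [556.1 213.7]
   ends [[529.2, 298.7], [582.9, 128.8]]
```

```bash
python3 -m crank '[{"travel":[-0.4,-0.15,0],"turn":0.1},{"travel":[-0.58,-0.22,0],"turn":0.1},{"travel":[-0.58,-0.22,0],"turn":0.1},{"travel":[-0.58,-0.22,0],"turn":0.1},{"travel":[-0.58,-0.22,0],"turn":0.1},{"travel":[-0.58,-0.22,0],"turn":0.1},{"travel":[-0.58,-0.22,0],"turn":0.1},{"travel":[-0.58,-0.22,0],"turn":0.1},{"travel":[-0.58,-0.22,0],"turn":0.1},{"travel":[-0.58,-0.22,0],"turn":0.1},{"travel":[-0.58,-0.22,0],"turn":0},{"travel":[-0.58,-0.22,0],"turn":0},{"travel":[-0.58,-0.22,0],"turn":0},{"travel":[-0.58,-0.22,0],"turn":0},{"travel":[-0.58,-0.22,0],"turn":0},{"travel":[-0.4,-0.15,0],"turn":0},{"travel":[0,0,0],"turn":0},{"travel":[0,0,0],"turn":0}]'
python3 - <<'E'
from h import *
import pickle
o=ctrl.get_obs();i=imaging.camera_info('wrist');im=imaging.get_image('wrist')
print(o['ee_pos'],cv2.Rodrigues(o['orientation'])[0],o['qpos'],o['t'])
cv2.imwrite('pics/rack1.png',im);pickle.dump((o,i),open('rack1.pkl','wb'))
E
```

```text
t: 5.35
ee_pos: [419.5, -319.6, 336.3]
orientation: [-2.033, -2.385, 0.027]
ft_force: [0.3, 0.1, 1.2]
width: 87.7
[ 419.51928268 -319.56492066  336.31173536] [[-0.15844157  0.9872252  -0.01681293]
 [ 0.98735054  0.15831345 -0.00870397]
 [-0.00593106 -0.01797932 -0.99982077]] [-0.66398481  0.17838836  1.73911979 -0.01825441  1.23201498 -0.81691134] 5.35
```

View pics/rack1.png

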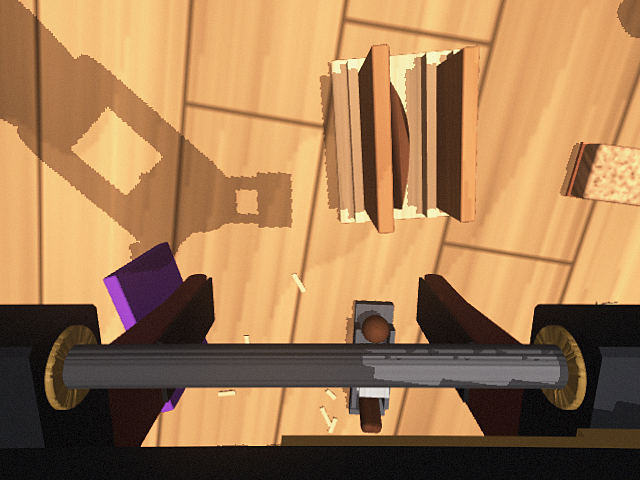

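```bash
python3 - <<'E'
import cv2
im=cv2.imread('pics/rack1.png')
cv2.imwrite('pics/rack1c.png',cv2.resize(im[35:240,320:490],None,fx=2.9,fy=2.9,interpolation=cv2.INTER_CUBIC))
E
```

```text
(no output)
```

View pics/rack1c.png

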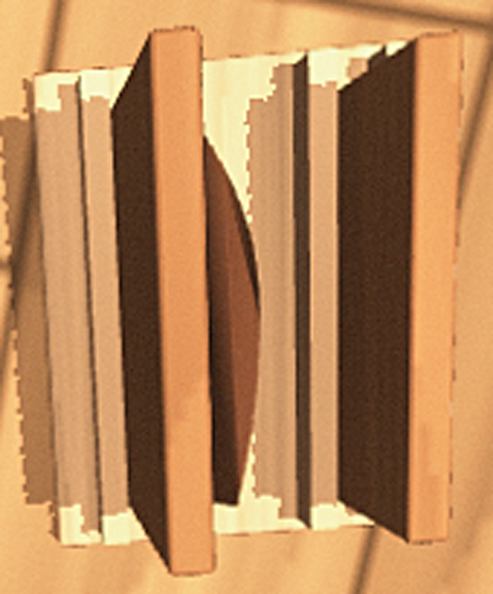

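```bash
python3 - <<'E'
from h import *
import pickle
o,i=pickle.load(open('rack1.pkl','rb'))
px=[(320+x/2.9-.3,35+y/2.9-.3) for x,y in[(152,29),(203,28),(170,574),(215,572)]]
P=plane(i,px,142);print(P.round(1))
m=P.mean(0);l=(P[0]+P[1])/2-(P[2]+P[3])/2
print('mid',m,'len',np.linalg.norm(l),'yaw',np.degrees(np.arctan2(-l[0],l[1])),'thick',np.linalg.norm(P[1]-P[0]),np.linalg.norm(P[3]-P[2]))
a=plane(i,[(320+x/2.9-.3,35+y/2.9-.3) for x,y in[(35,74),(61,546)]],36)
l2=a[0]-a[1];print('rack near edge',a,np.linalg.norm(l2),'yaw',np.degrees(np.arctan2(-l2[0],l2[1])))
R=cv2.Rodrigues(o['orientation'])[0]
print('tool y yaw',np.degrees(np.arctan2(R[1,1],R[0,1])))
t=np.array([m[0],m[1],200])-o['ee_pos'];print(R.T@t)
it=imaging.camera_info('top');print('top cam check',proj(it,P))
E
```

```text
[[ 437.7 -179.3  142. ]
 [ 451.  -177.   142. ]
 [ 471.7 -324.   142. ]
 [ 484.8 -321.2  142. ]]
mid [ 461.28426302 -250.36310112  142.        ] len 148.39485939537025 yaw 13.21141047535167 thick 13.473367224659468 13.329323427530682
rack near edge [[ 408.04380505 -175.87757604   36.        ]
 [ 446.59664555 -341.29082356   36.        ]] 169.8465895054287 yaw 13.119704376475633
tool y yaw 9.110501582087027
[ 62.51761849  54.63781285 134.98278184]
top cam check [[387.11159541 266.70659393]
 [386.36075075 262.24148311]
 [435.35045386 256.25814439]
 [434.39119138 251.91185567]]
```

```bash
python3 -m crank '[{"travel":[0.2,0.2,0.2],"turn":-0.7},{"travel":[0.25,0.2,0.4],"turn":0},{"travel":[0.25,0.2,0.4],"turn":0},{"travel":[0.25,0.2,0.5],"turn":0},{"travel":[0.2,0.2,0.4],"turn":0},{"travel":[0,0,0],"turn":0},{"travel":[0,0,0],"turn":0}]'
cat > st.py <<'E'
from h import *
import sys
def st(t):
    o=ctrl.get_obs();R=cv2.Rodrigues(o['orientation'])[0]
    print('t',o['t'],'pos',o['ee_pos'].round(1),'yaw',np.degrees(np.arctan2(R[1,1],R[0,1])).round(2),'zax',R[:,2].round(4),'w',o['width'],'F',o['ft_force'].round(1))
    print('to go /50:',(R.T@(np.array(t)-o['ee_pos'])/50).round(3))
st([float(x) for x in sys.argv[1:4]])
E
python3 st.py 461.3 -250.4 200
```

```text
t: 6.1
ee_pos: [456.0, -245.9, 238.8]
orientation: [-1.936, -2.467, 0.027]
ft_force: [-0.0, -1.1, 0.2]
width: 88.2
t 6.1 pos [ 456.  -245.9  238.8] yaw 13.75 zax [-0.0148 -0.01   -0.9998] w 88.2464855077096 F [-0.  -1.1  0.2]
to go /50: [-0.107  0.094  0.775]
```

```bash
python3 -m crank '[{"travel":[-0.05,0.05,0.3],"turn":0},{"travel":[-0.05,0.05,0.4],"turn":0},{"travel":[0,0.02,0.4],"turn":0},{"travel":[0,0.0,0.3],"turn":0},{"travel":[0,0,0],"turn":0},{"travel":[0,0,0],"turn":0}]'
python3 st.py 461.3 -250.4 118
python3 - <<'E'
from h import *
import pickle
o=ctrl.get_obs();i=imaging.camera_info('wrist');im=imaging.get_image('wrist')
cv2.imwrite('pics/rack2.png',im);pickle.dump((o,i),open('rack2.pkl','wb'))
E
```

```text
t: 6.7
ee_pos: [465.0, -254.5, 169.4]
orientation: [1.938, 2.466, -0.025]
ft_force: [0.6, -0.5, -0.5]
width: 88.2
t 6.7 pos [ 465.  -254.5  169.4] yaw 13.67 zax [-0.0062 -0.0155 -0.9999] w 88.16596417810291 F [ 0.6 -0.5 -0.5]
to go /50: [ 0.111 -0.043  1.027]
```

View pics/rack2.png

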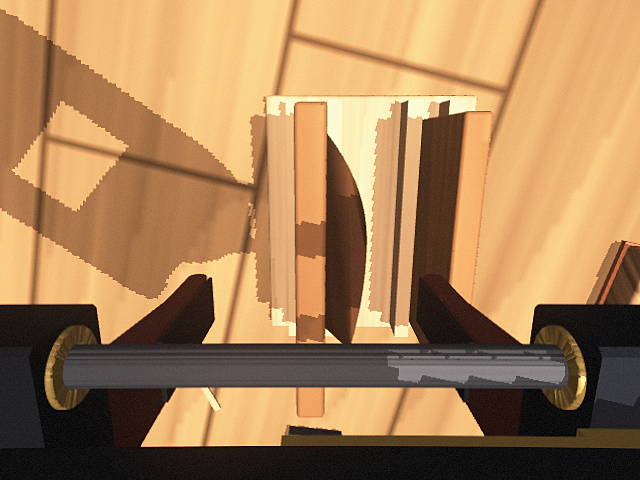

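```bash
python3 - <<'E'
from h import *
import pickle
o,i=pickle.load(open('rack2.pkl','rb'))
P=plane(i,[(295,102),(327,102),(297,417),(324,416)],142);print(P.round(1))
m=P.mean(0);l=(P[0]+P[1])/2-(P[2]+P[3])/2
print('mid',m,'len',np.linalg.norm(l),'yaw',np.degrees(np.arctan2(-l[0],l[1])))
R=cv2.Rodrigues(o['orientation'])[0]
m[2]=118;print(R.T@(m-o['ee_pos'])/50)
E
```

```text
[[ 437.6 -179.4  142. ]
 [ 450.2 -176.4  142. ]
 [ 471.8 -323.9  142. ]
 [ 484.7 -320.1  142. ]]
mid [ 461.09357829 -249.94808684  142.        ] len 148.0842420652112 yaw 13.410035198578925
[ 0.12103961 -0.04438708  1.02661272]
```

```bash
python3 -m crank '[{"travel":[0.1,-0.04,0.2],"turn":0},{"travel":[0,0,0.25],"turn":0},{"travel":[0,0,0.25],"turn":0},{"travel":[0,0,0.2],"turn":0},{"travel":[0,0,0],"turn":0},{"travel":[0,0,0],"turn":0}]'
python3 st.py 461.1 -250 118
```

```text
t: 7.35
ee_pos: [462.1, -251.1, 122.1]
orientation: [1.937, 2.464, -0.024]
ft_force: [-0.3, -0.9, 0.2]
width: 88.0
t 7.35 pos [ 462.1 -251.1  122.1] yaw 13.66 zax [-0.0035 -0.017  -0.9998] w 88.03332727920586 F [-0.3 -0.9  0.2]
to go /50: [ 0.028 -0.013  0.081]
```

```bash
python3 -m crank '[{"travel":[0.02,-0.01,0.04],"turn":0},{"travel":[0,0,0],"turn":0},{"travel":[0,0,0],"turn":0},{"travel":[0,0,0],"turn":0},{"travel":[0,0,0],"turn":0},{"travel":[0,0,0],"turn":0},{"travel":[0,0,0],"turn":0},{"travel":[0,0,0],"turn":0}]' -1
python3 st.py 461.1 -250 118
```

```text
t: 8.15
ee_pos: [462.2, -250.8, 121.2]
orientation: [1.935, 2.462, -0.024]
ft_force: [-0.2, 0.4, -0.1]
width: 27.1
t 8.15 pos [ 462.2 -250.8  121.2] yaw 13.66 zax [-0.0012 -0.0183 -0.9998] w 27.087323089996982 F [-0.2  0.4 -0.1]
to go /50: [ 0.022 -0.018  0.064]
```

```bash
python3 -m crank '[{"travel":[0,0,0],"turn":0},{"travel":[0,0,0],"turn":0},{"travel":[0,0,0],"turn":0},{"travel":[0,0,0],"turn":0}]' -1
python3 st.py 461.1 -250 118
```

```text
t: 8.55
ee_pos: [462.2, -250.8, 121.2]
orientation: [1.935, 2.462, -0.024]
ft_force: [-0.7, -0.2, -0.0]
width: 13.5
t 8.55 pos [ 462.2 -250.8  121.2] yaw 13.67 zax [-0.0012 -0.0183 -0.9998] w 13.476068034148245 F [-0.7 -0.2 -0. ]
to go /50: [ 0.021 -0.018  0.065]
```

```bash
python3 -m crank '[{"travel":[0,0,-0.1],"turn":0},{"travel":[0,0,-0.15],"turn":0},{"travel":[0,0,-0.2],"turn":0},{"travel":[0,0,-0.2],"turn":0},{"travel":[0,0,-0.3],"turn":0},{"travel":[0,0,-0.4],"turn":0},{"travel":[0,0,-0.4],"turn":0},{"travel":[0,0,-0.4],"turn":0},{"travel":[0,0,-0.4],"turn":0},{"travel":[0,0,-0.3],"turn":0},{"travel":[0,0,-0.2],"turn":0},{"travel":[0,0,0],"turn":0},{"travel":[0,0,0],"turn":0}]'
python3 st.py 461.1 -250 300
python3 - <<'E'
from h import *
cv2.imwrite('pics/scene3.png',imaging.get_image('scene'))
E
```

```text
t: 9.85
ee_pos: [460.9, -246.9, 286.9]
orientation: [1.934, 2.461, -0.023]
ft_force: [1.1, 0.1, -2.7]
width: 14.0
t 9.85 pos [ 460.9 -246.9  286.9] yaw 13.67 zax [ 3.000e-04 -1.910e-02 -9.998e-01] w 13.9982040617291 F [ 1.1  0.1 -2.7]
to go /50: [-0.067 -0.012 -0.26 ]
```

View pics/scene3.png

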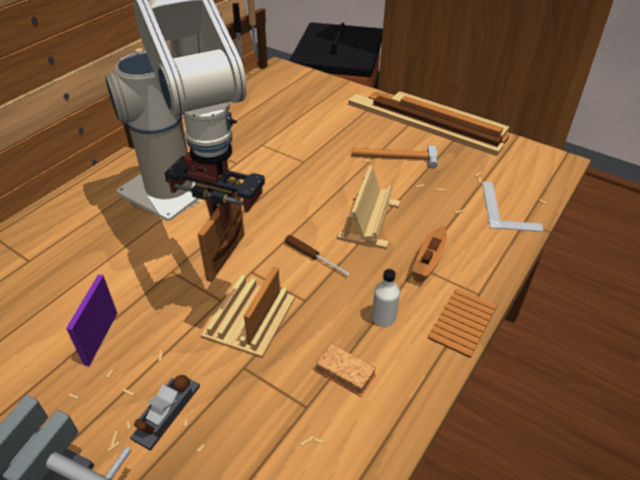

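```bash
python3 -m crank '[{"travel":[0.2,0.1,-0.1],"turn":0},{"travel":[0.35,0.18,0],"turn":0},{"travel":[0.46,0.24,0],"turn":-0.1},{"travel":[0.46,0.24,0],"turn":-0.1},{"travel":[0.46,0.24,0],"turn":-0.1},{"travel":[0.46,0.24,0],"turn":-0.1},{"travel":[0.46,0.24,0],"turn":-0.1},{"travel":[0.46,0.24,0],"turn":-0.1},{"travel":[0.46,0.24,0],"turn":-0.1},{"travel":[0.46,0.24,0],"turn":0},{"travel":[0.46,0.24,0],"turn":0},{"travel":[0.46,0.24,0],"turn":0},{"travel":[0.46,0.24,0],"turn":0},{"travel":[0.46,0.24,0],"turn":0},{"travel":[0.46,0.24,0],"turn":0},{"travel":[0.46,0.24,0],"turn":0},{"travel":[0.46,0.24,0],"turn":0},{"travel":[0.35,0.18,0],"turn":0},{"travel":[0.2,0.1,0],"turn":0},{"travel":[0,0,0],"turn":0}]'
python3 st.py 568.5 206.6 287
```

```text
t: 11.9
ee_pos: [539.1, 226.5, 271.9]
orientation: [-1.841, -2.528, 0.046]
ft_force: [-1.5, 0.2, -2.8]
width: 13.8
t 11.9 pos [539.1 226.5 271.9] yaw 17.86 zax [-0.028  -0.0156 -0.9995] w 13.844071219939968 F [-1.5  0.2 -2.8]
to go /50: [-0.562  0.428 -0.312]
```

```bash
python3 -m crank '[{"travel":[-0.15,0.1,0],"turn":0},{"travel":[-0.2,0.15,0],"turn":0},{"travel":[-0.12,0.12,0],"turn":0},{"travel":[-0.05,0.05,0],"turn":0},{"travel":[0,0,0],"turn":0},{"travel":[0,0,0],"turn":0}]'
python3 st.py 568.5 206.6 220
python3 - <<'E'
from h import *
import pickle
o=ctrl.get_obs();i=imaging.camera_info('wrist');im=imaging.get_image('wrist')
cv2.imwrite('pics/pl4.png',im);pickle.dump((o,i),open('pl4.pkl','wb'))
E
```

```text
t: 12.5
ee_pos: [569.4, 202.5, 270.8]
orientation: [-1.846, -2.524, 0.049]
ft_force: [0.5, 0.3, -3.4]
width: 14.0
t 12.5 pos [569.4 202.5 270.8] yaw 17.63 zax [-0.0296 -0.0173 -0.9994] w 14.034440874376713 F [ 0.5  0.3 -3.4]
to go /50: [0.092 0.042 1.015]
```

View pics/pl4.png

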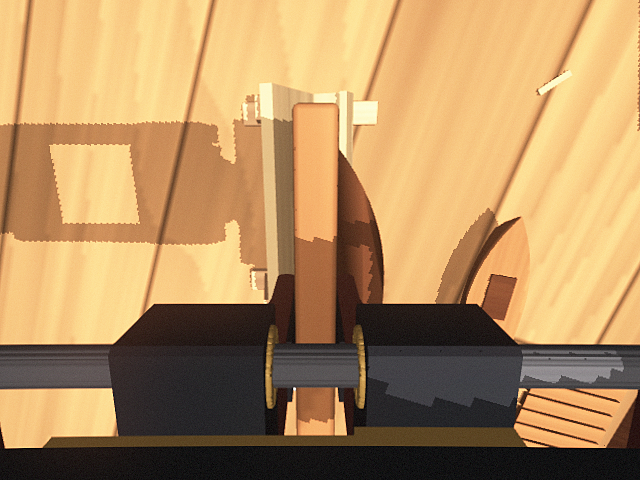

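```bash
python3 st.py 571.5 207.3 160;  python3 -m crank '[{"travel":[0.05,0.05,0.2],"turn":0},{"travel":[0.05,0.05,0.35],"turn":0},{"travel":[0.0,0.03,0.4],"turn":0},{"travel":[0,0.02,0.4],"turn":0},{"travel":[0,0,0.35],"turn":0},{"travel":[0,0,0.2],"turn":0},{"travel":[0,0,0],"turn":0},{"travel":[0,0,0],"turn":0}]'
python3 st.py 571.5 207.3 150
```

```text
t 12.55 pos [569.3 202.6 270.8] yaw 17.64 zax [-0.0296 -0.0174 -0.9994] w 14.012392370513643 F [ 0.1 -1.2 -2.3]
to go /50: [0.094 0.144 2.212]
t: 13.35
ee_pos: [571.1, 210.7, 169.8]
orientation: [-1.843, -2.527, 0.048]
ft_force: [0.5, 0.6, -3.4]
width: 14.0
t 13.35 pos [571.1 210.7 169.8] yaw 17.77 zax [-0.0294 -0.0167 -0.9994] w 14.048648573688245 F [ 0.5  0.6 -3.4]
to go /50: [-0.064  0.     0.396]
```

```bash
python3 -m crank '[{"travel":[-0.05,0,0.1],"turn":0},{"travel":[0,0,0],"turn":0}]'; python3 st.py 571.5 207.3 150; python3 - <<'E'
from h import *
im=imaging.get_image('scene');cv2.imwrite('pics/sc5.png',cv2.resize(im[100:280,280:480],None,fx=3.3,fy=3.3,interpolation=cv2.INTER_CUBIC))
E
```

```text
t: 13.55
ee_pos: [572.5, 208.5, 165.8]
orientation: [-1.843, -2.528, 0.045]
ft_force: [-0.2, 0.3, -3.2]
width: 13.7
t 13.55 pos [572.5 208.5 165.8] yaw 17.79 zax [-0.0273 -0.016  -0.9995] w 13.661322270194766 F [-0.2  0.3 -3.2]
to go /50: [-0.014 -0.016  0.316]
```

View pics/sc5.png

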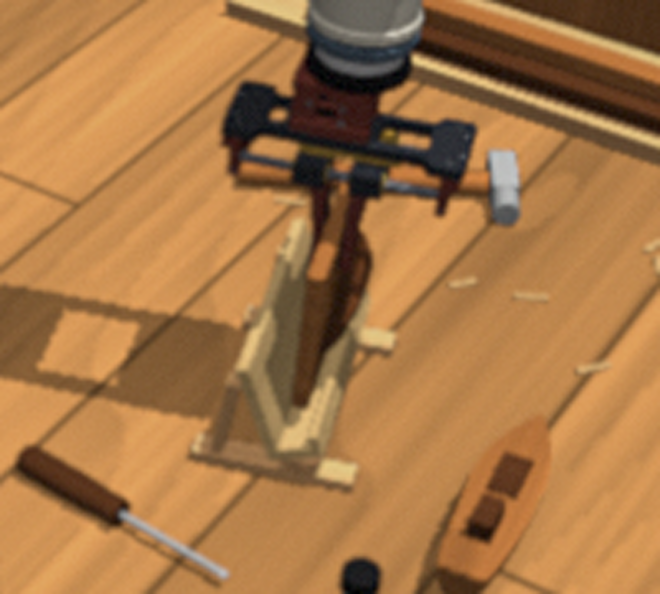

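The scene crop shows the foot (305,390) above the ledge, between the face (265,390) and the lip (325,420). I'll lower it slowly and feel for contact.

```bash
python3 -m crank '[{"travel":[0,0,0.06],"turn":0},{"travel":[0,0,0.06],"turn":0},{"travel":[0,0,0.06],"turn":0},{"travel":[0,0,0.06],"turn":0},{"travel":[0,0,0],"turn":0}]'; python3 st.py 571.5 207.3 150
```

```text
t: 14.1
ee_pos: [573.3, 208.6, 154.7]
orientation: [-1.845, -2.529, 0.041]
ft_force: [0.4, 0.7, -2.6]
width: 13.6
t 14.1 pos [573.3 208.6 154.7] yaw 17.77 zax [-0.024  -0.0146 -0.9996] w 13.619439049735622 F [ 0.4  0.7 -2.6]
to go /50: [-0.014 -0.04   0.095]
```

```bash
python3 -m crank '[{"travel":[0,-0.04,0.03],"turn":0},{"travel":[0,0,0.03],"turn":0},{"travel":[0,0,0.0],"turn":0}]'; python3 st.py 571.5 207.3 150;  python3 -m crank '[{"travel":[0,0,0.03],"turn":0},{"travel":[0,0,0.0],"turn":0}]'; python3 st.py 571.5 207.3 150
```

```text
t: 14.4
ee_pos: [571.1, 207.9, 151.3]
orientation: [-1.845, -2.529, 0.041]
ft_force: [0.3, -0.4, -2.2]
width: 13.9
t 14.4 pos [571.1 207.9 151.3] yaw 17.77 zax [-0.0242 -0.0147 -0.9996] w 13.9208055118433 F [ 0.3 -0.4 -2.2]
to go /50: [-0.015  0.004  0.027]
t: 14.6
ee_pos: [571.1, 208.0, 149.8]
orientation: [-1.845, -2.529, 0.041]
ft_force: [-0.3, -0.2, -2.5]
width: 13.5
t 14.6 pos [571.1 208.  149.8] yaw 17.77 zax [-0.0241 -0.0147 -0.9996] w 13.547022603429175 F [-0.3 -0.2 -2.5]
to go /50: [-0.015  0.004 -0.005]
```

```bash
for k in 1; do python3 -m crank '[{"travel":[0,0,0.03],"turn":0},{"travel":[0,0,0.0],"turn":0}]'; done; python3 -m crank '[{"travel":[0,0,0.03],"turn":0},{"travel":[0,0,0.0],"turn":0}]'
```

```text
t: 14.8
ee_pos: [571.3, 208.2, 149.4]
orientation: [-1.845, -2.529, 0.04]
ft_force: [-0.9, 0.1, -1.8]
width: 14.0
t: 15.0
ee_pos: [571.4, 208.5, 149.4]
orientation: [-1.846, -2.529, 0.039]
ft_force: [-0.9, -1.3, -2.1]
width: 14.0
```

```bash
python3 -m crank '[{"travel":[0,0,0.05],"turn":0},{"travel":[0,0,0.0],"turn":0}]';  python3 -m crank '[{"travel":[0,0,0.05],"turn":0},{"travel":[0,0,0.0],"turn":0}]'
```

```text
t: 15.2
ee_pos: [571.6, 208.9, 149.5]
orientation: [-1.846, -2.529, 0.038]
ft_force: [-1.5, -0.6, -0.9]
width: 13.8
t: 15.4
ee_pos: [571.9, 209.2, 149.7]
orientation: [-1.846, -2.529, 0.036]
ft_force: [-0.6, -1.2, -1.5]
width: 14.0
```

```bash
python3 -m crank '[{"travel":[0,0,0],"turn":0},{"travel":[0,0,0],"turn":0},{"travel":[0,0,0],"turn":0}]' -0.58; python3 st.py 571.5 207.3 150; python3 -m crank '[{"travel":[0,-0.06,0],"turn":0},{"travel":[0,-0.08,0],"turn":0},{"travel":[0,0,0],"turn":0}]' -0.55; python3 st.py 571.5 207.3 150
```

```text
t: 15.7
ee_pos: [573.0, 209.6, 149.6]
orientation: [-1.847, -2.531, 0.032]
ft_force: [0.3, 0.4, 0.6]
width: 18.1
t 15.7 pos [573.  209.6 149.6] yaw 17.74 zax [-0.0186 -0.0114 -0.9998] w 18.101749272590055 F [0.3 0.4 0.6]
to go /50: [-0.035 -0.043 -0.007]
t: 16.0
ee_pos: [565.8, 207.3, 149.0]
orientation: [-1.847, -2.53, 0.032]
ft_force: [0.1, -0.4, -1.2]
width: 19.7
t 16.0 pos [565.8 207.3 149. ] yaw 17.74 zax [-0.0191 -0.0115 -0.9998] w 19.72079721562942 F [ 0.1 -0.4 -1.2]
to go /50: [-0.034  0.109 -0.021]
```

Force is back to zero, so the board is resting on the ledge. I'll move back some more while opening gradually.

```bash
python3 -m crank '[{"travel":[0,-0.07,0],"turn":0},{"travel":[0,-0.08,0],"turn":0},{"travel":[0,0,0],"turn":0}]' -0.5; python3 st.py 571.5 207.3 150; python3 - <<'E'
from h import *
im=imaging.get_image('scene');cv2.imwrite('pics/sc6.png',cv2.resize(im[100:280,280:480],None,fx=3.3,fy=3.3,interpolation=cv2.INTER_CUBIC))
E
```

```text
t: 16.3
ee_pos: [557.6, 204.6, 149.0]
orientation: [-1.847, -2.53, 0.033]
ft_force: [-0.0, -0.7, -0.0]
width: 21.9
t 16.3 pos [557.6 204.6 149. ] yaw 17.74 zax [-0.0197 -0.0117 -0.9997] w 21.862245150931827 F [-0.  -0.7 -0. ]
to go /50: [-0.034  0.28  -0.026]
```

View pics/sc6.png

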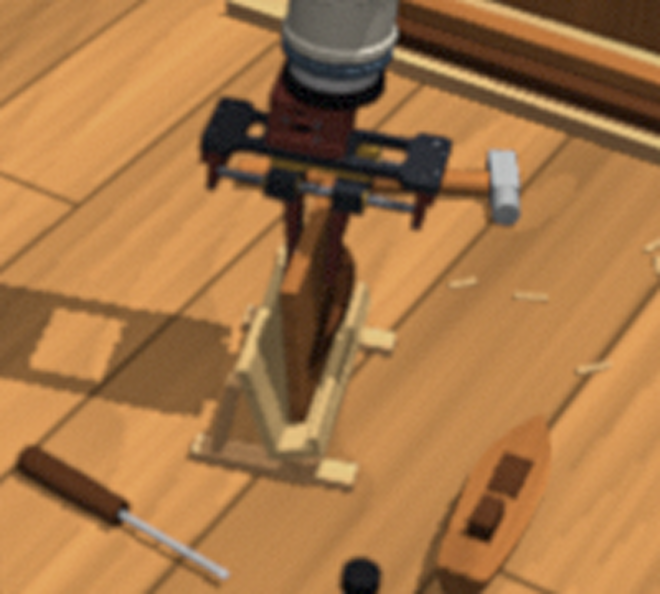

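```bash
python3 -m crank '[{"travel":[0,-0.08,0],"turn":0},{"travel":[0,-0.08,0],"turn":0},{"travel":[0,-0.06,0],"turn":0},{"travel":[0,0,0],"turn":0}]' -0.42; python3 st.py 571.5 207.3 150;  python3 -m crank '[{"travel":[0.03,-0.08,0],"turn":0},{"travel":[0,-0.06,0],"turn":0},{"travel":[0,-0.04,0],"turn":0},{"travel":[0,0,0],"turn":0}]' -0.34; python3 st.py 571.5 207.3 150; python3 - <<'E'
from h import *
im=imaging.get_image('scene');cv2.imwrite('pics/sc7.png',cv2.resize(im[100:280,280:480],None,fx=3.3,fy=3.3,interpolation=cv2.INTER_CUBIC))
E
```

```text
t: 16.75
ee_pos: [546.5, 201.1, 149.4]
orientation: [-1.847, -2.53, 0.033]
ft_force: [-1.0, -0.3, 0.3]
width: 25.1
t 16.75 pos [546.5 201.1 149.4] yaw 17.73 zax [-0.0195 -0.0116 -0.9997] w 25.08816298825124 F [-1.  -0.3  0.3]
to go /50: [-0.034  0.514 -0.024]
t: 17.15
ee_pos: [536.4, 199.6, 149.5]
orientation: [-1.847, -2.53, 0.033]
ft_force: [0.1, 0.0, -0.3]
width: 29.0
t 17.15 pos [536.4 199.6 149.5] yaw 17.74 zax [-0.0197 -0.0117 -0.9997] w 29.015342802106762 F [ 0.1  0.  -0.3]
to go /50: [-0.067  0.714 -0.025]
```

View pics/sc7.png

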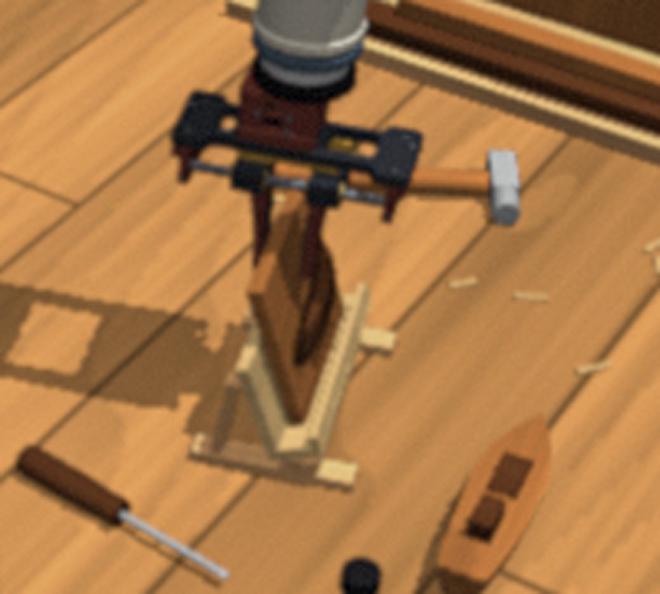

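```bash
python3 - <<'E'
from h import *
import pickle
im=imaging.get_image('scene');cv2.imwrite('pics/sc8.png',cv2.resize(im[175:255,330:410],None,fx=7.4,fy=7.4,interpolation=cv2.INTER_CUBIC))
o=ctrl.get_obs();i=imaging.camera_info('wrist');im=imaging.get_image('wrist')
cv2.imwrite('pics/w8.png',im);pickle.dump((o,i),open('w8.pkl','wb'))
E
```

```text
(no output)
```

View pics/sc8.png

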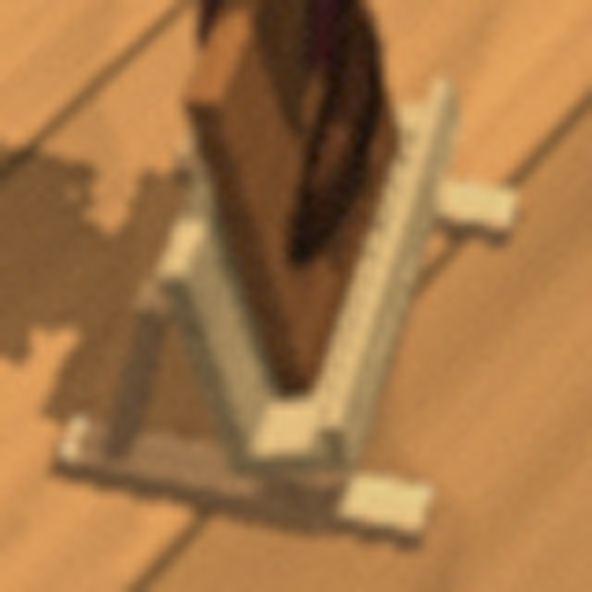

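View pics/w8.png

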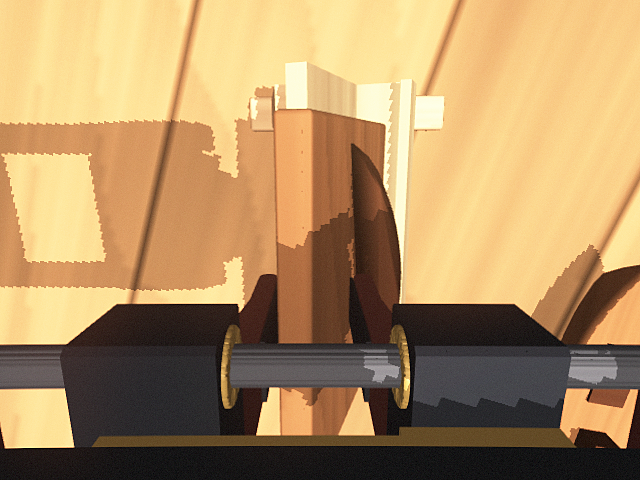

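```bash
python3 - <<'E'
from h import *
import pickle
o,i=pickle.load(open('w8.pkl','rb'))
O=np.array([558.8,204.3]);a=np.radians(17.8);n=np.array([np.cos(a),np.sin(a)]);y=np.array([-n[1],n[0]])
for nm,px,zs in(('topback',(275,112),(156,160)),('topfront',(313,112),(158,164)),('frontface foot?',(384,125),(39,42))):
  for z in zs:
    P=plane(i,[px],z)[0][:2]-O;print(nm,z,'n',(P@n).round(1),'y',(P@y).round(1))
E
```

```text
topback 156 n -35.8 y 76.0
topback 160 n -35.4 y 75.8
topfront 158 n -23.3 y 75.9
topfront 164 n -23.1 y 75.5
frontface foot? 39 n 16.7 y 76.1
frontface foot? 42 n 16.3 y 76.0
```

The foot is about 3 mm out from the corner and the board leans about 18°. I'll finish the lean and see whether the foot slides home.

```bash
python3 -m crank '[{"travel":[0.06,-0.08,0],"turn":0},{"travel":[0.04,-0.08,0],"turn":0},{"travel":[0,-0.04,0],"turn":0},{"travel":[0,0,0],"turn":0}]' -0.28; python3 st.py 528.8 194.7 150; python3 - <<'E'
from h import *
import pickle
o=ctrl.get_obs();i=imaging.camera_info('wrist');im=imaging.get_image('wrist')
cv2.imwrite('pics/w9.png',im);pickle.dump((o,i),open('w9.pkl','wb'))
cv2.imwrite('pics/w9c.png',cv2.resize(im[50:290,200:460],None,fx=2.3,fy=2.3,interpolation=cv2.INTER_CUBIC))
E
```

```text
t: 17.7
ee_pos: [525.3, 201.8, 149.9]
orientation: [-1.847, -2.531, 0.031]
ft_force: [-0.4, -0.8, -0.2]
width: 31.7
t 17.7 pos [525.3 201.8 149.9] yaw 17.74 zax [-0.0185 -0.0113 -0.9998] w 31.695984898735666 F [-0.4 -0.8 -0.2]
to go /50: [-0.157  0.023 -0.002]
```

View pics/w9c.png

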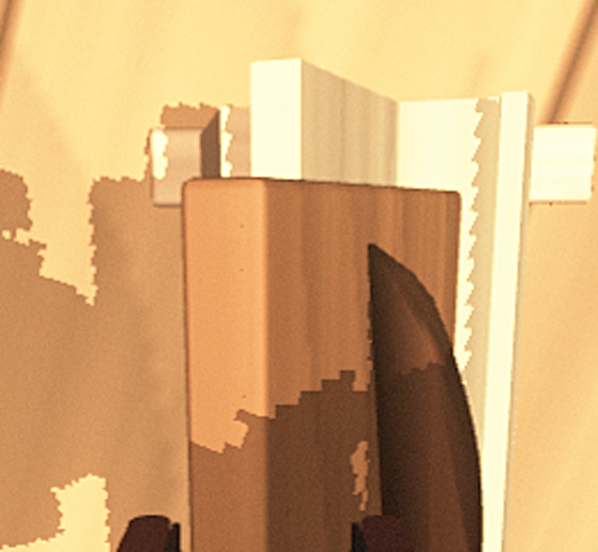

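```bash
python3 - <<'E'
from h import *
import pickle
o,i=pickle.load(open('w9.pkl','rb'))
O=np.array([558.8,204.3]);a=np.radians(17.8);n=np.array([np.cos(a),np.sin(a)]);y=np.array([-n[1],n[0]])
for nm,px,z,ex in(('topback',(186,182),156.2,-44.5),('topfront',(266,180),161,-31.3),('frontfoot',(460,194),39,13.2),('lipin',(500,97),53,22.9),('corner',(397,101),34,0),('facetop',(301,60),109.2,-27.4)):
    p=(200+px[0]/2.3-.3,50+px[1]/2.3-.3)
    P=plane(i,[p],z)[0][:2]-O;print(nm,'n',(P@n).round(1),'expected seated',ex,'y',(P@y).round(1))
E
```

```text
topback n -44.4 expected seated -44.5 y 76.3
topfront n -32.8 expected seated -31.3 y 76.4
frontfoot n 16.3 expected seated 13.2 y 76.2
lipin n 22.3 expected seated 22.9 y 98.8
corner n -0.6 expected seated 0 y 100.1
facetop n -27.3 expected seated -27.4 y 99.4
```

The foot stayed 3 mm out (front foot at n=16.3, seated would be 13.2) and the lean is about 22°, so the back isn't flat. I'll bring the board back upright, regrip it, shift the foot in and lean it again.

```bash
python3 -m crank '[{"travel":[-0.1,0.06,0],"turn":0},{"travel":[-0.04,0.08,0],"turn":0},{"travel":[0,0.08,0],"turn":0},{"travel":[0,0.08,0],"turn":0},{"travel":[0,0.08,0],"turn":0},{"travel":[0,0,0],"turn":0}]' -0.35; python3 st.py 570.6 208.1 150; python3 -m crank '[{"travel":[0,0.08,0],"turn":0},{"travel":[0,0.08,0],"turn":0},{"travel":[0,0.08,0],"turn":0},{"travel":[0,0,0],"turn":0}]' -0.48; python3 st.py 570.6 208.1 150;
```

```text
t: 18.35
ee_pos: [548.2, 200.7, 149.7]
orientation: [-1.848, -2.53, 0.031]
ft_force: [-1.8, -0.2, 1.1]
width: 28.5
t 18.35 pos [548.2 200.7 149.7] yaw 17.7 zax [-0.0179 -0.011  -0.9998] w 28.460394373537216 F [-1.8 -0.2  1.1]
to go /50: [ 0.004  0.471 -0.016]
t: 18.75
ee_pos: [560.8, 204.9, 149.3]
orientation: [-1.848, -2.531, 0.03]
ft_force: [0.1, 0.5, -0.1]
width: 23.0
t 18.75 pos [560.8 204.9 149.3] yaw 17.72 zax [-0.0178 -0.011  -0.9998] w 22.984273686263094 F [ 0.1  0.5 -0.1]
to go /50: [ 0.     0.206 -0.018]
```

```bash
python3 -m crank '[{"travel":[0,0.07,0],"turn":0},{"travel":[0,0.07,0],"turn":0},{"travel":[0,0,0],"turn":0}]' -0.58; python3 st.py 570.6 208.1 150; python3 -m crank '[{"travel":[0,0.02,0],"turn":0},{"travel":[0,0,0],"turn":0},{"travel":[0,0,0],"turn":0}]' -1; python3 st.py 570.6 208.1 150;
```

```text
t: 19.05
ee_pos: [568.1, 207.3, 149.1]
orientation: [-1.848, -2.531, 0.03]
ft_force: [-0.3, 0.2, 0.7]
width: 18.4
t 19.05 pos [568.1 207.3 149.1] yaw 17.72 zax [-0.0176 -0.011  -0.9998] w 18.3848398586687 F [-0.3  0.2  0.7]
to go /50: [-0.     0.053 -0.019]
t: 19.35
ee_pos: [568.5, 207.4, 148.4]
orientation: [-1.847, -2.53, 0.032]
ft_force: [-0.7, -0.5, -2.6]
width: 14.0
t 19.35 pos [568.5 207.4 148.4] yaw 17.72 zax [-0.0192 -0.0115 -0.9998] w 13.966418157896529 F [-0.7 -0.5 -2.6]
to go /50: [-0.001  0.044 -0.033]
```

```bash
python3 - <<'E'
from h import *
import pickle
o=ctrl.get_obs();i=imaging.camera_info('wrist');im=imaging.get_image('wrist')
pickle.dump((o,i),open('w10.pkl','wb'))
cv2.imwrite('pics/w10c.png',cv2.resize(im[50:290,200:460],None,fx=2.3,fy=2.3,interpolation=cv2.INTER_CUBIC))
im=imaging.get_image('scene');cv2.imwrite('pics/sc10.png',cv2.resize(im[175:255,330:410],None,fx=7.4,fy=7.4,interpolation=cv2.INTER_CUBIC))
E
```

```text
(no output)
```

View pics/w10c.png

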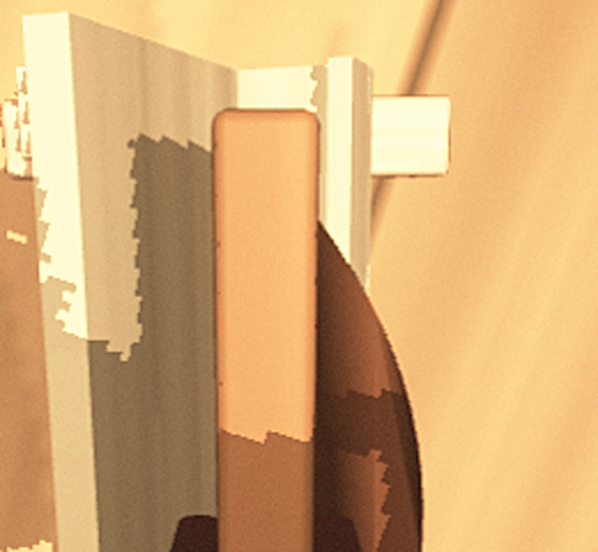

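View pics/sc10.png

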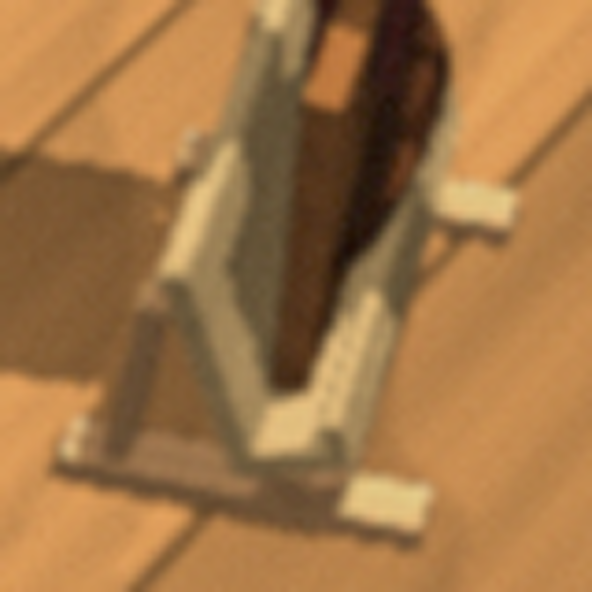

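```bash
python3 -m crank '[{"travel":[0,-0.05,0.02],"turn":0},{"travel":[0,0,0],"turn":0}]'; python3 st.py 570.6 208.1 150;python3 -m crank '[{"travel":[0,-0.02,0.04],"turn":0},{"travel":[0,0,0],"turn":0}]'; python3 st.py 570.6 208.1 150;
```

```text
t: 19.65
ee_pos: [567.0, 207.0, 147.9]
orientation: [-1.848, -2.532, 0.029]
ft_force: [0.4, 0.4, -2.7]
width: 13.5
t 19.65 pos [567.  207.  147.9] yaw 17.75 zax [-0.0163 -0.0107 -0.9998] w 13.546149535263256 F [ 0.4  0.4 -2.7]
to go /50: [-0.     0.075 -0.044]
t: 19.85
ee_pos: [567.0, 206.9, 148.1]
orientation: [-1.849, -2.533, 0.025]
ft_force: [-0.0, 0.2, -3.2]
width: 14.1
t 19.85 pos [567.  206.9 148.1] yaw 17.75 zax [-0.0139 -0.0099 -0.9999] w 14.11884296705926 F [-0.   0.2 -3.2]
to go /50: [ 0.     0.076 -0.039]
```

```bash
python3 -m crank '[{"travel":[0,-0.02,0.08],"turn":0},{"travel":[0,0,0],"turn":0}]'; python3 st.py 570.6 208.1 150;python3 -m crank '[{"travel":[0,-0.03,0.06],"turn":0},{"travel":[0,0,0],"turn":0}]'; python3 st.py 570.6 208.1 150;
```

```text
t: 20.05
ee_pos: [567.3, 206.9, 148.3]
orientation: [-1.85, -2.535, 0.021]
ft_force: [-1.0, -0.5, -3.0]
width: 13.6
t 20.05 pos [567.3 206.9 148.3] yaw 17.74 zax [-0.0106 -0.0089 -0.9999] w 13.63976658434751 F [-1.  -0.5 -3. ]
to go /50: [ 0.003  0.07  -0.035]
t: 20.25
ee_pos: [567.3, 206.8, 148.1]
orientation: [-1.852, -2.536, 0.016]
ft_force: [-0.6, -0.6, -2.5]
width: 13.8
t 20.25 pos [567.3 206.8 148.1] yaw 17.72 zax [-0.0066 -0.0076 -0.9999] w 13.816900450435769 F [-0.6 -0.6 -2.5]
to go /50: [ 0.004  0.071 -0.038]
```

```bash
python3 -m crank '[{"travel":[0,0,0],"turn":0},{"travel":[0,0,0],"turn":0}]' -0.62; python3 st.py 570.6 208.1 150; python3 -m crank '[{"travel":[0,-0.06,0],"turn":0},{"travel":[0,-0.08,0],"turn":0},{"travel":[0,0,0],"turn":0}]' -0.55; python3 st.py 570.6 208.1 150; python3 - <<'E'
from h import *
im=imaging.get_image('scene');cv2.imwrite('pics/sc11.png',cv2.resize(im[175:255,330:410],None,fx=7.4,fy=7.4,interpolation=cv2.INTER_CUBIC))
E
```

```text
t: 20.45
ee_pos: [566.9, 206.7, 147.7]
orientation: [-1.852, -2.536, 0.016]
ft_force: [-0.0, 0.5, 0.0]
width: 16.7
t 20.45 pos [566.9 206.7 147.7] yaw 17.71 zax [-0.0071 -0.0077 -0.9999] w 16.68676621418024 F [-0.   0.5  0. ]
to go /50: [ 0.004  0.079 -0.047]
t: 20.75
ee_pos: [558.7, 204.1, 146.4]
orientation: [-1.851, -2.535, 0.02]
ft_force: [-0.5, -0.2, 0.3]
width: 19.7
t 20.75 pos [558.7 204.1 146.4] yaw 17.71 zax [-0.0096 -0.0085 -0.9999] w 19.67030019101812 F [-0.5 -0.2  0.3]
to go /50: [ 0.004  0.249 -0.074]
```

View pics/sc11.png

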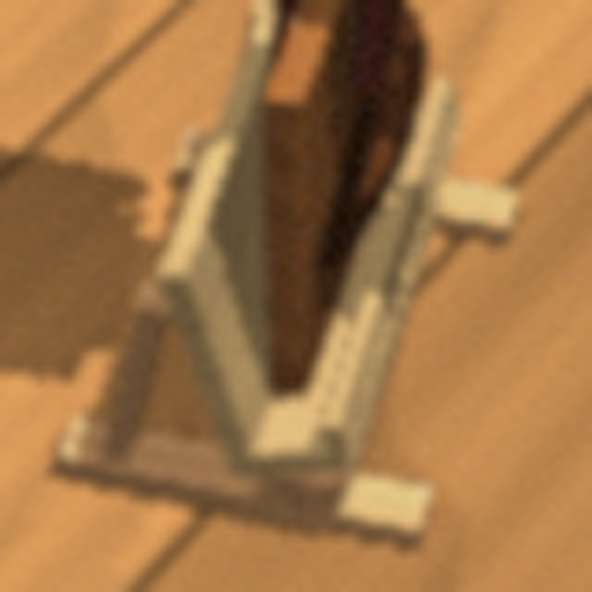

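```bash
python3 -m crank '[{"travel":[0,-0.07,-0.03],"turn":0},{"travel":[0,-0.08,0],"turn":0},{"travel":[0,-0.04,0],"turn":0},{"travel":[0,0,0],"turn":0}]' -0.47; python3 st.py 527.4 194.7 149;python3 -m crank '[{"travel":[0,-0.08,-0.03],"turn":0},{"travel":[0,-0.08,0],"turn":0},{"travel":[0,-0.04,0],"turn":0},{"travel":[0,0,0],"turn":0}]' -0.38; python3 st.py 527.4 194.7 149;python3 -m crank '[{"travel":[0,-0.08,-0.02],"turn":0},{"travel":[0,-0.06,0],"turn":0},{"travel":[0,0,0],"turn":0}]' -0.28; python3 st.py 527.4 194.7 149
python3 - <<'E'
from h import *
import pickle
o=ctrl.get_obs();i=imaging.camera_info('wrist');im=imaging.get_image('wrist')
pickle.dump((o,i),open('w11.pkl','wb'))
cv2.imwrite('pics/w11c.png',cv2.resize(im[50:290,200:460],None,fx=2.3,fy=2.3,interpolation=cv2.INTER_CUBIC))
im=imaging.get_image('scene');cv2.imwrite('pics/sc12.png',cv2.resize(im[175:255,330:410],None,fx=7.4,fy=7.4,interpolation=cv2.INTER_CUBIC))
E
```

```text
t: 21.2
ee_pos: [548.9, 201.0, 148.0]
orientation: [-1.851, -2.535, 0.02]
ft_force: [-0.7, 0.7, -0.2]
width: 23.5
t 21.2 pos [548.9 201.  148. ] yaw 17.71 zax [-0.0098 -0.0085 -0.9999] w 23.54574617547409 F [-0.7  0.7 -0.2]
to go /50: [ 0.011 -0.448 -0.014]
t: 21.6
ee_pos: [538.4, 197.7, 149.9]
orientation: [-1.851, -2.535, 0.02]
ft_force: [-1.5, -0.4, -0.1]
width: 27.3
t 21.6 pos [538.4 197.7 149.9] yaw 17.71 zax [-0.0099 -0.0086 -0.9999] w 27.32296679547663 F [-1.5 -0.4 -0.1]
to go /50: [ 0.011 -0.227  0.02 ]
t: 21.9
ee_pos: [531.4, 195.4, 151.1]
orientation: [-1.851, -2.535, 0.019]
ft_force: [0.1, -0.2, 0.9]
width: 31.8
t 21.9 pos [531.4 195.4 151.1] yaw 17.71 zax [-0.0094 -0.0084 -0.9999] w 31.802929391319513 F [ 0.1 -0.2  0.9]
to go /50: [ 0.011 -0.08   0.044]
```

View pics/w11c.png

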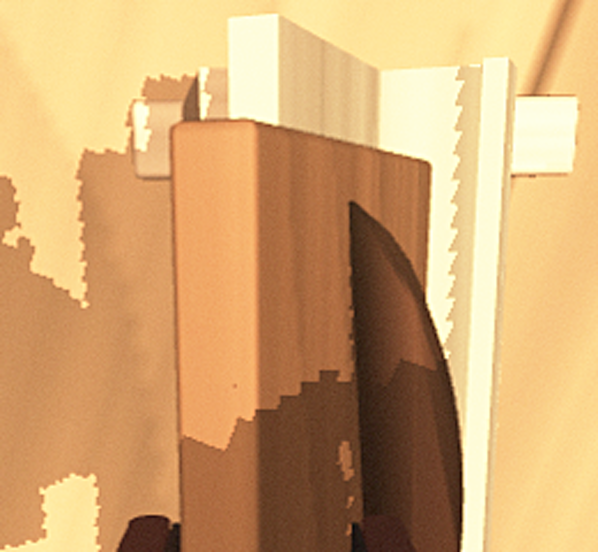

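View pics/sc12.png

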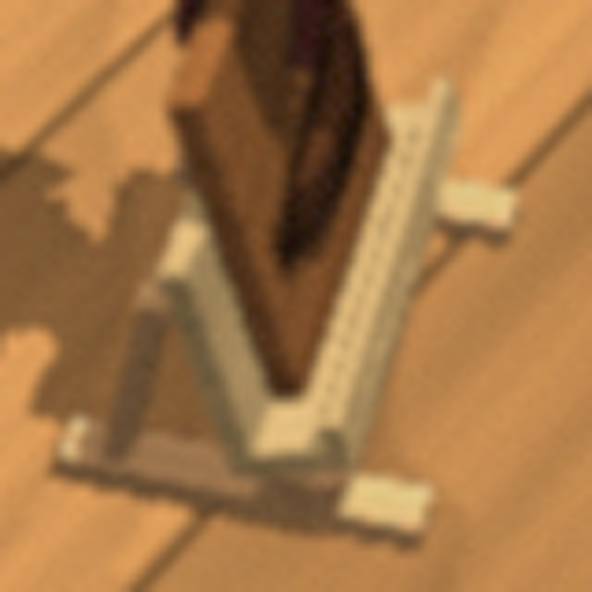

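```bash
python3 - <<'E'
from h import *
import pickle
o,i=pickle.load(open('w11.pkl','rb'))
O=np.array([558.8,204.3]);a=np.radians(17.8);n=np.array([np.cos(a),np.sin(a)]);y=np.array([-n[1],n[0]])
for nm,px,z,ex in(('topback',(172,124),156.2,-44.5),('topfront',(256,122),161,-31.3),('frontfoot',(431,162),39,13.2),('lipin',(482,62),53,22.9),('corner',(378,70),34,0),('facetop',(279,17),109.2,-27.4)):
    p=(200+px[0]/2.3-.3,50+px[1]/2.3-.3)
    P=plane(i,[p],z)[0][:2]-O;print(nm,'n',(P@n).round(1),'expected seated',ex,'y',(P@y).round(1))
E
```

```text
topback n -42.6 expected seated -44.5 y 76.3
topfront n -30.5 expected seated -31.3 y 76.1
frontfoot n 13.4 expected seated 13.2 y 76.5
lipin n 22.6 expected seated 22.9 y 99.1
corner n -0.8 expected seated 0 y 100.0
facetop n -27.2 expected seated -27.4 y 99.0
```

Now the foot is seated (13.4 against 13.2), and the top needs about 2 mm more and is still on the back finger. I'll ease back and open.

```bash
python3 -m crank '[{"travel":[0,-0.06,0],"turn":0},{"travel":[0,-0.04,0],"turn":0},{"travel":[0,0,0],"turn":0},{"travel":[0,0,0],"turn":0}]' -0.15; python3 st.py 527.4 194.7 149
python3 - <<'E'
from h import *
import pickle
o=ctrl.get_obs();i=imaging.camera_info('wrist');im=imaging.get_image('wrist')
pickle.dump((o,i),open('w12.pkl','wb'))
cv2.imwrite('pics/w12c.png',cv2.resize(im[50:290,200:460],None,fx=2.3,fy=2.3,interpolation=cv2.INTER_CUBIC))
E
```

```text
t: 22.4
ee_pos: [526.9, 194.0, 151.3]
orientation: [-1.852, -2.535, 0.018]
ft_force: [0.4, -0.5, -0.3]
width: 37.5
t 22.4 pos [526.9 194.  151.3] yaw 17.71 zax [-0.0086 -0.0081 -0.9999] w 37.48515075437392 F [ 0.4 -0.5 -0.3]
to go /50: [0.01  0.014 0.046]
```

View pics/w12c.png

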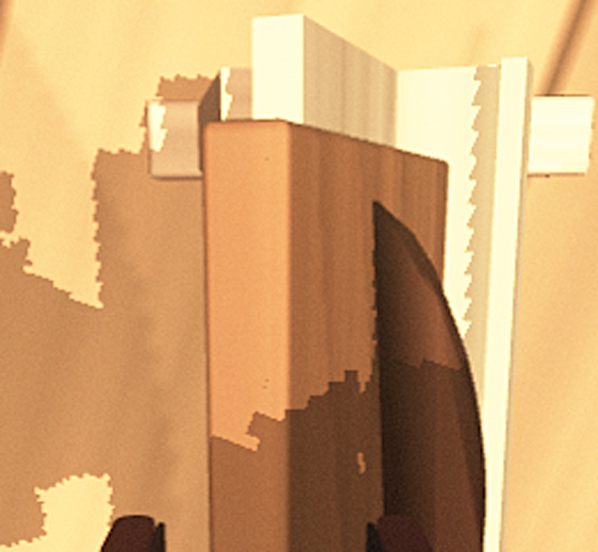

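```bash
python3 - <<'E'
from h import *
import pickle
o,i=pickle.load(open('w12.pkl','rb'))
O=np.array([558.8,204.3]);a=np.radians(17.8);n=np.array([np.cos(a),np.sin(a)]);y=np.array([-n[1],n[0]])
print('tcp',(o['ee_pos'][:2]-O)@n)
for nm,px,z,ex in(('topback',(204,124),156.2,-44.5),('topfront',(288,122),161,-31.3),('frontfoot',(448,162),39,13.2),('lipin',(500,62),53,22.9),('corner',(395,70),34,0),('facetop',(303,17),109.2,-27.4)):
    p=(200+px[0]/2.3-.3,50+px[1]/2.3-.3)
    P=plane(i,[p],z)[0][:2]-O;print(nm,'n',(P@n).round(1),'expected seated',ex,'y',(P@y).round(1))
E
```

```text
tcp -33.49323384779456
topback n -42.6 expected seated -44.5 y 76.3
topfront n -30.7 expected seated -31.3 y 76.1
frontfoot n 13.5 expected seated 13.2 y 76.5
lipin n 22.5 expected seated 22.9 y 99.1
corner n -0.8 expected seated 0 y 100.0
facetop n -27.3 expected seated -27.4 y 99.1
```

The board didn't move when the fingers left it, and the lean works out at 19.9°. Both fingers are clear, so I'll go straight up.

```bash
python3 -m crank '[{"travel":[0,0,-0.1],"turn":0},{"travel":[0,0,-0.15],"turn":0},{"travel":[0,0,-0.2],"turn":0},{"travel":[0,0,-0.3],"turn":0},{"travel":[0,0,-0.4],"turn":0},{"travel":[0,0,-0.4],"turn":0},{"travel":[0,0,-0.4],"turn":0},{"travel":[0,0,-0.4],"turn":0},{"travel":[0,0,-0.3],"turn":0},{"travel":[-0.3,0,-0.2],"turn":0},{"travel":[-0.3,0,0],"turn":0},{"travel":[0,0,0],"turn":0},{"travel":[0,0,0],"turn":0}]'; python3 st.py 527.4 194.7 149
python3 - <<'E'
from h import *
import pickle
o=ctrl.get_obs();i=imaging.camera_info('wrist');im=imaging.get_image('wrist')
pickle.dump((o,i),open('w13.pkl','wb'))
cv2.imwrite('pics/w13.png',im)
s=imaging.get_image('scene');cv2.imwrite('pics/sc13.png',s)
cv2.imwrite('pics/top13.png',imaging.get_image('top'))
cv2.imwrite('pics/sc13c.png',cv2.resize(s[155:255,320:420],None,fx=6,fy=6,interpolation=cv2.INTER_CUBIC))
E
```

```text
t: 23.75
ee_pos: [538.7, 163.6, 307.5]
orientation: [1.853, 2.535, -0.012]
ft_force: [0.3, -0.8, -0.4]
width: 37.3
t 23.75 pos [538.7 163.6 307.5] yaw 17.68 zax [-0.0031 -0.0068 -1.    ] w 37.342591526053845 F [ 0.3 -0.8 -0.4]
to go /50: [ 0.679 -0.01   3.166]
```

View pics/w13.png

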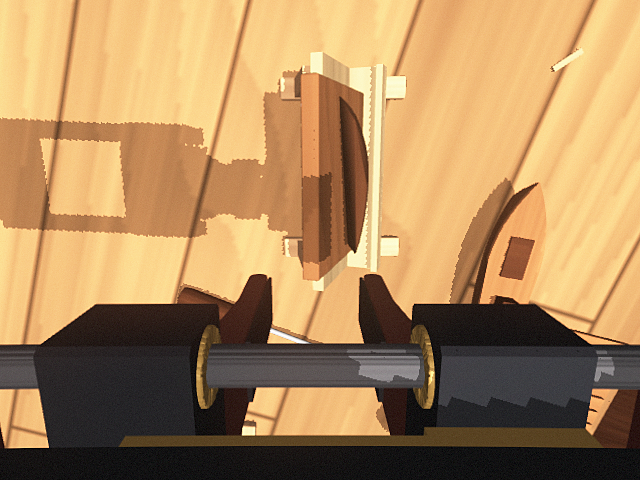

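View pics/sc13.png

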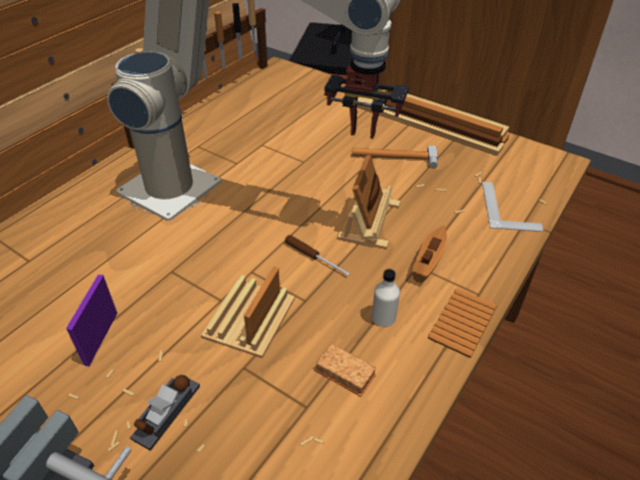

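View pics/sc13c.png

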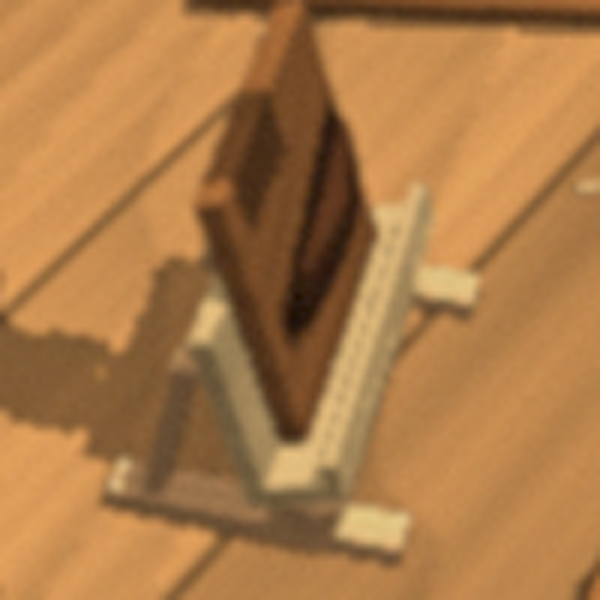

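```bash
python3 - <<'E'
from h import *
import pickle
O=np.array([558.8,204.3,34]);a=np.radians(17.8);s,c=np.sin(np.radians(20)),np.cos(np.radians(20))
Y=np.array([-np.sin(a),np.cos(a),0]);n=np.array([np.cos(a),np.sin(a),0]);Z=np.array([0,0,1.])
def W(x,y,z): return O+n*(x*c-z*s)+Y*y+Z*(x*s+z*c)
pts={'foot back':(0,-74,0),'foot front':(14,-74,0),'top back':(0,-74,130),'top front':(14,-74,130),'facetop':(0,-100,80),'corner':(0,-100,0),'lip':(28,-100,10),'topback+':(0,76,130),'topfront+':(14,76,130),'footfront+':(14,76,0),'facetop+':(0,100,80),'lip+':(28,100,10)}
P=[W(*v) for v in pts.values()]
sc=(proj(imaging.camera_info('scene'),P)-[320,155])*6
o,i=pickle.load(open('w13.pkl','rb'));w=proj(i,P)
for k,a_,b in zip(pts,sc,w): print(k,'scene crop',a_.round(0),'wrist',b.round(1))
im=cv2.imread('pics/w13.png');cv2.imwrite('pics/w13c.png',cv2.resize(im[40:300,260:420],None,fx=2.3,fy=2.3,interpolation=cv2.INTER_CUBIC))
E
```

```text
foot back scene crop [266. 444.] wrist [346.3 242.3]
foot front scene crop [297. 441.] wrist [359.  243.3]
top back scene crop [178. 201.] wrist [300.4 280.8]
top front scene crop [210. 197.] wrist [317.2 282.9]
facetop scene crop [198. 336.] wrist [321.6 290.3]
corner scene crop [252. 483.] wrist [345.9 265.4]
lip scene crop [308. 461.] wrist [369.1 270.8]
topback+ scene crop [263.  -2.] wrist [297.8  74.2]
topfront+ scene crop [293.  -6.] wrist [317.  73.]
footfront+ scene crop [370. 231.] wrist [362.9  93.4]
facetop+ scene crop [306.  61.] wrist [322.   50.6]
lip+ scene crop [404. 180.] wrist [376.   63.7]
```

View pics/w13c.png

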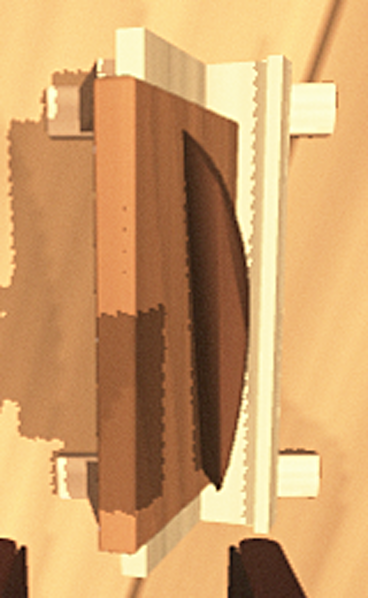

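The plaque now leans on its own with the gripper well clear. The foot is about at the corner, the lean is about 20° and it sits within about 2 mm of the ledge's middle. The bystanders look unmoved: screwdriver (315,255), boat (432,253), glue (385,300), blank in its slot (263,305). I'll do one last top-view comparison and then hand in.

```bash
python3 - <<'E'
import cv2,numpy as np
a=cv2.imread('pics/scene0.png').astype(int);b=cv2.imread('pics/sc13.png').astype(int)
for n,(x0,x1,y0,y1) in dict(screwdriver=(283,350,233,280),hammer=(410,442,143,168),plane=(130,200,372,447),boat=(412,450,225,284),glue=(370,402,268,328),sander=(315,378,345,394),purple=(65,120,275,365),blank=(262,285,270,345)).items():
    print(n,np.abs(a-b)[y0:y1,x0:x1].mean().round(1))
from workcell import workorder
print(workorder.close_job())
E
```

```text
screwdriver 2.1
hammer 2.1
plane 2.1
boat 2.1
glue 2.1
sander 2.1
purple 2.3
blank 2.2
the job is handed in; nothing more can be done
None
```

The half-hull plaque is leaning on the easel by itself, hull outward and right way up, and the job is handed in. The robot's clock read about 24 s, against the 45 s limit.

- **How it was placed:** I gripped the plaque by its bare top, lowered it onto the ledge and leaned it back between loosened jaws. The first lean left the foot 3 mm out from the corner at about 22°, so I stood it up, regripped it, slid the foot in and leaned it again.
- **Position:** The last close-up measurement gave a lean of 19.9° against the easel's 20°. The foot was within about 1 mm of seated, and the plaque within about 2 mm of the middle of the ledge.
- **Release:** The board did not move when the fingers opened away from it. The last force reading was near zero, with the gripper well above it.
- **Other objects:** The screwdriver, hammer, plane, boat, glue, sander, blank and purple look-alike showed only camera noise between the first and last scene pictures. I saved a final top view but did not compare it.
- **Check that disagreed:** The coarse scene camera placed the top edge up to about 10 mm off the predicted seated position. The easel itself showed a similar offset there, so I put it down to calibration, rounded board edges and low resolution and relied on the wrist camera. In the last wrist picture the top edge was 1 to 3 mm from its predicted position.

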